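# Find the soft corner of a breadboard plate and shim it

### The job

One corner of the aluminium plate rocks because its foot has gone soft. Press down on the plate's corners one at a time with a fingertip until you find the corner that sinks, then press that corner's shim tongue down flat, leaving the other three tongues up, and press the same corner once more, about as hard, to make sure that it now stands firm. Only touch and press: do not lift or shift the plate, leave the brass weight, spanner and can where they are, and finish clear of everything.

Things in the scene. Friction and masses are not known exactly. Their poses are not given: they have to be found in the camera images.
- plate_top (a point): Centre of the top face of the loose aluminium plate (160 x 180 x 12 mm in x, y, z; grid of small tapped holes), which rests on four round rubber-topped feet above a grey base plate (172 x 304 x 4 mm) fixed to the bench. The face is level, 40 mm above the bench; x runs from the front edge (robot side) to the back edge, y to the left edge, z up.
- corner_fl (a point): Pressing point on the plate's top at its front left corner, 20 mm in from the front edge and 28 mm from the side edge; moves with the plate. One corner, never known beforehand, has a soft foot that looks like the rest: pressed down slowly with 5 to 6 N it sinks 4 to 5 mm onto a hard stop (it gives from about 1 N) and springs back; the other three are firm.
- corner_fr (a point): Pressing point on the plate's top at its front right corner, 20 mm in from the front edge and 28 mm from the side edge; moves with the plate. One corner, never known beforehand, has a soft foot that looks like the rest: pressed down slowly with 5 to 6 N it sinks 4 to 5 mm onto a hard stop (it gives from about 1 N) and springs back; the other three are firm.
- corner_bl (a point): Pressing point on the plate's top at its back left corner, 20 mm in from the back edge and 28 mm from the side edge; moves with the plate. One corner, never known beforehand, has a soft foot that looks like the rest: pressed down slowly with 5 to 6 N it sinks 4 to 5 mm onto a hard stop (it gives from about 1 N) and springs back; the other three are firm.
- corner_br (a point): Pressing point on the plate's top at its back right corner, 20 mm in from the back edge and 28 mm from the side edge; moves with the plate. One corner, never known beforehand, has a soft foot that looks like the rest: pressed down slowly with 5 to 6 N it sinks 4 to 5 mm onto a hard stop (it gives from about 1 N) and springs back; the other three are firm.
- tongue_fl (a point): Where to press the front left shim's tongue (steel, 18 mm wide, 3 mm thick, slanting up and out past the plate's left edge): on its upper face, 10 mm short of its end, 52 mm from the pivot pin. At the start it is about 30 mm outside the plate's edge and 43 to 47 mm above the bench; when flat, 13.5 mm above the bench and 13 mm further out.
- shim_fl (a joint): Angle of the front left shim, a bent leaf on a cross pin 12 mm above the bench and 8 mm inside the plate's edge: 0 = tongue up 40 degrees (starts at 0 to 0.08), 0.70 rad = tongue flat, its nose up hard under the plate. Pressed straight down at the tongue point it takes 3 to 6 N, then meets a hard stop; it stays where it is left.
- tongue_fr (a point): Where to press the front right shim's tongue (steel, 18 mm wide, 3 mm thick, slanting up and out past the plate's right edge): on its upper face, 10 mm short of its end, 52 mm from the pivot pin. At the start it is about 30 mm outside the plate's edge and 43 to 47 mm above the bench; when flat, 13.5 mm above the bench and 13 mm further out.
- shim_fr (a joint): Angle of the front right shim, a bent leaf on a cross pin 12 mm above the bench and 8 mm inside the plate's edge: 0 = tongue up 40 degrees (starts at 0 to 0.08), 0.70 rad = tongue flat, its nose up hard under the plate. Pressed straight down at the tongue point it takes 3 to 6 N, then meets a hard stop; it stays where it is left.
- tongue_bl (a point): Where to press the back left shim's tongue (steel, 18 mm wide, 3 mm thick, slanting up and out past the plate's left edge): on its upper face, 10 mm short of its end, 52 mm from the pivot pin. At the start it is about 30 mm outside the plate's edge and 43 to 47 mm above the bench; when flat, 13.5 mm above the bench and 13 mm further out.
- shim_bl (a joint): Angle of the back left shim, a bent leaf on a cross pin 12 mm above the bench and 8 mm inside the plate's edge: 0 = tongue up 40 degrees (starts at 0 to 0.08), 0.70 rad = tongue flat, its nose up hard under the plate. Pressed straight down at the tongue point it takes 3 to 6 N, then meets a hard stop; it stays where it is left.
- tongue_br (a point): Where to press the back right shim's tongue (steel, 18 mm wide, 3 mm thick, slanting up and out past the plate's right edge): on its upper face, 10 mm short of its end, 52 mm from the pivot pin. At the start it is about 30 mm outside the plate's edge and 43 to 47 mm above the bench; when flat, 13.5 mm above the bench and 13 mm further out.
- shim_br (a joint): Angle of the back right shim, a bent leaf on a cross pin 12 mm above the bench and 8 mm inside the plate's edge: 0 = tongue up 40 degrees (starts at 0 to 0.08), 0.70 rad = tongue flat, its nose up hard under the plate. Pressed straight down at the tongue point it takes 3 to 6 N, then meets a hard stop; it stays where it is left.
- plate: The aluminium plate itself; 1.2 kg; origin at the centre of its underside, axes as for plate_top.
- brass_weight: Brass balance weight, 38 mm across and 38 mm tall, standing in the middle of the plate; origin at the centre of its underside. Leave it.
- spanner: Open-ended steel spanner, 172 mm long, lying flat on the bench just behind the base plate. Leave it.
- can: White lidded sample can, 55 mm across, 41 mm tall, standing on the bench behind the base plate; origin at the centre of its underside. Leave it.
There are look-alikes about, which are no part of the job. There is more than one size of the plate; the job needs the larger.

How it is judged:
On the way, in this order (a step that is already met when the one before it is completed fails the run):
1. a fingertip press on the plate makes the soft corner sink at least 2 mm, with every shim still up (contact force between the fingers and plate above 1.5 N and height (world z) of any of corner_fl, corner_fr, corner_bl, corner_br below 0.038 m and value of joint each of shim_fl, shim_fr, shim_bl, shim_br below 0.25 rad), for 0.1 s.
2. the shim of the soft corner is pressed flat (((horizontal distance between soft_cushion_c0 and corner_fl below 0.04 m and value of joint shim_fl above 0.62 rad) or (horizontal distance between soft_cushion_c0 and corner_fr below 0.04 m and value of joint shim_fr above 0.62 rad) or (horizontal distance between soft_cushion_c0 and corner_bl below 0.04 m and value of joint shim_bl above 0.62 rad) or (horizontal distance between soft_cushion_c0 and corner_br below 0.04 m and value of joint shim_br above 0.62 rad))), for 0.2 s.
3. the soft corner is pressed again (over 3 N) and stands firm (contact force between the fingers and plate above 3 N and ((horizontal distance between soft_cushion_c0 and corner_fl below 0.04 m and value of joint shim_fl above 0.62 rad and horizontal distance between the grasp point and corner_fl below 0.055 m and height (world z) of corner_fl above 0.0384 m) or (horizontal distance between soft_cushion_c0 and corner_fr below 0.04 m and value of joint shim_fr above 0.62 rad and horizontal distance between the grasp point and corner_fr below 0.055 m and height (world z) of corner_fr above 0.0384 m) or (horizontal distance between soft_cushion_c0 and corner_bl below 0.04 m and value of joint shim_bl above 0.62 rad and horizontal distance between the grasp point and corner_bl below 0.055 m and height (world z) of corner_bl above 0.0384 m) or (horizontal distance between soft_cushion_c0 and corner_br below 0.04 m and value of joint shim_br above 0.62 rad and horizontal distance between the grasp point and corner_br below 0.055 m and height (world z) of corner_br above 0.0384 m))), for 0.1 s.
At the end, for the whole second after the job is handed in: The shim of the soft corner is flat (over 0.62 rad), the other three are still up (under 0.25 rad); the plate rests level on all its corners (tops 38.5 to 42 mm above the bench), shifted less than 8 mm; weight, spanner and can within 15 mm of where they stood, the weight upright (((horizontal distance between soft_cushion_c0 and corner_fl below 0.04 m and value of joint shim_fl above 0.62 rad and value of joint each of shim_fr, shim_bl, shim_br below 0.25 rad) or (horizontal distance between soft_cushion_c0 and corner_fr below 0.04 m and value of joint shim_fr above 0.62 rad and value of joint each of shim_fl, shim_bl, shim_br below 0.25 rad) or (horizontal distance between soft_cushion_c0 and corner_bl below 0.04 m and value of joint shim_bl above 0.62 rad and value of joint each of shim_fl, shim_fr, shim_br below 0.25 rad) or (horizontal distance between soft_cushion_c0 and corner_br below 0.04 m and value of joint shim_br above 0.62 rad and value of joint each of shim_fl, shim_fr, shim_bl below 0.25 rad)) and height (world z) of corner_fl between 0.0385 and 0.042 m and height (world z) of corner_fr between 0.0385 and 0.042 m and height (world z) of corner_bl between 0.0385 and 0.042 m and height (world z) of corner_br between 0.0385 and 0.042 m and distance of plate from where it was at the start of the episode below 0.008 m and linear speed of plate below 0.01 m/s and distance of each of brass_weight, spanner, can from where it was at the start of the episode below 0.015 m and angle between brass_weight's own z axis and vertical below 0.1 rad); the robot touches nothing.
It fails at once if the shim of a firm corner is pressed down (past 0.25 rad) ((not (horizontal distance between soft_cushion_c0 and corner_fl below 0.04 m) and value of joint shim_fl above 0.25 rad) or (not (horizontal distance between soft_cushion_c0 and corner_fr below 0.04 m) and value of joint shim_fr above 0.25 rad) or (not (horizontal distance between soft_cushion_c0 and corner_bl below 0.04 m) and value of joint shim_bl above 0.25 rad) or (not (horizontal distance between soft_cushion_c0 and corner_br below 0.04 m) and value of joint shim_br above 0.25 rad)).
It fails at once if the plate is lifted (middle over 6 mm up) or shifted by more than 15 mm (height (world z) of plate_top above 0.046 m or distance of plate from where it was at the start of the episode above 0.015 m).
It fails at once if the brass weight, the spanner or the can is lifted or pushed away (over 25 mm) (distance of any of brass_weight, spanner, can from where it was at the start of the episode above 0.025 m).
It also fails if it takes over 70 s, if anything falls off the work surface, if the arm or the gripper's body presses on something with over 40 N, if the wrist force passes 120 N, or if a joint passes its speed limit or range.

### The arm

A 6-joint arm with a two-finger parallel gripper is mounted at the origin on a cart in front of the work surface, level with it; the furniture and walls round the work are solid. World frame = base frame: x ahead of the robot, y to its left, z up, the work surface at z = 0. Lengths are in m, angles in rad, forces in N, time in s.
With the tool pointing down it reaches from about 0.375 to 0.975 m from the base axis. Payload 3.8 kg.
Tool frame: the origin (TCP) lies on the centre line of the jaws, within the pads' length; the fingertips stand 17 mm ahead of it and the grasp point (between the pads) lies 2 mm behind it (bot.tip_extent is the distance from the TCP to the fingertips, in m); z points along the fingers, y is the line along which they close (so a half turn about z gives the same grasp; the last joint's range is limited). The gripper opens to 85 mm and grips with 20 to 120 N. Pads are 22 mm wide; open, the fingers measure 114 mm over their backs; the gripper's body (76 mm by 85 mm) begins 54 mm behind the grasp point. The pads swing forward as they close: fully open they stand 13 mm farther back than shut.
Start: joints at [1.288, 0.264, 1.604, -0, 1.274, -0.037], TCP at [0.164, 0.655, 0.248] pointing down, gripper open.
Joint ranges: [-2.63, 2.63], [-0.94, 2.18], [0.31, 2.57], [-1.31, 4.45], [0, 2.66], [-2.55, 2.55]. Speed limits (rad/s): [2.57, 2.57, 3.14, 3.14, 3.14, 3.14].

### API

Orientations are given as a rotation vector (axis times angle).
In Python, from workcell import readout, read_camera, finish_job, bot gives the robot as it stands.
- The arm moves only by the tool jog_arm, never from a script. Its argument "deltas" is one flat list of numbers, 7 for each row, row after row: the shift along the tool's x, y, z in m, then the turn, a rotation vector about the tool's x, y, z in degrees, then the gripper command: -1 is shut, 1 is fully open, values between are in proportion. A call has 1 to 8 rows; each row is the pose to reach, as a shift and turn from the pose commanded when the call began, along the tool's axes at that moment; what a row does not reach only later rows make up. A row lasts 1/10 s, in which the tool goes at most 50 mm and 8.59 degrees, less where a joint would pass 70% of its speed; a pose out of reach is approached as far as the arm can. A call with a gripper value outside its range is refused whole. The fingers move at their own pace and stop on an object; "squeeze" is the grip in N (left out, the last holds). Time passes only in rows, so rows that repeat a pose let the fingers close. It gives the time, the measured TCP pose, the force, the opening and the grip force at its end, in the units of the state.
- readout.read_state(): the state, without advancing time (a new reading comes with each control period).
- read_camera(name): name is "scene" or "top"; returns a dict with "color" (384x512x3 uint8, blue, green, red), "fx", "fy", "cx", "cy" (pixels), "origin" and "attitude" of the camera in the world. Camera axes: x right, y down, z forward; pixel columns grow to the right and rows downward; lengths in m; the calibration is good to about 2 mm. A picture is of the moment at which its call begins. There is no depth.
- finish_job(): hands the job in; it is judged then, once.
The state is a dict: "time": time; "q": joint angles; "joint_vel": joint speeds; "joint_torque": joint torques, N m; "tool_pos": TCP position; "tcp_rot": TCP orientation; "wrist_force": force on the tool from outside, world axes, zero at the start; "torque": the same for the moment, N m; "width": opening from 0.0 (shut) to 1.0 (fully open); "grip_force": force on a finger pad.
Only numpy, scipy, OpenCV 4.12 (cv2) and the standard library are available. Lean on these libraries where they do the work, as an engineer would, in place of code of your own. Each camera call takes 0.05 s, during which the arm holds its last target. There are 200 camera calls.

## Working session

There is one attempt and no reset: what is moved stays moved. The work goes in short steps, Python scripts to look and compute and a tool call to move; the robot and the scene stay as the last step left them, time stands still between calls to the robot, and variables do not carry over. Pictures are saved under pics/ and viewed, at most 10 in all, crops included, and the job is handed in when it is done.

Besides the shell and the picture viewer there is one more tool, called after "Request:" as name(argument=value, ...) on one line, values as JSON. jog_arm: Moves the arm, as the interface text tells. Its arguments: {"type":"object","properties":{"deltas":{"type":"array"},"squeeze":{"type":"number"}},"required":["deltas"]}

```bash
mkdir -p pics; cat > h.py <<'E'
from workcell import readout, read_camera, finish_job, bot
import numpy as np, cv2
def ray(c,u,v,z):
    R=np.array(c["attitude"])
    if R.shape!=(3,3): 
        from scipy.spatial.transform import Rotation as Q
        R=Q.from_rotvec(R).as_matrix() if R.size==3 else Q.from_quat(R).as_matrix()
    d=R@np.array([(u-c["cx"])/c["fx"],(v-c["cy"])/c["fy"],1]); o=np.array(c["origin"])
    return o+d*(z-o[2])/d[2]
E
python3 - <<'E'
from h import *
for n in("scene","top"):
    c=read_camera(n); cv2.imwrite(f"pics/{n}0.png",c["color"]); np.save(n+"0.npy",c,allow_pickle=True)
    print({k:v for k,v in c.items() if k!="color"})
print(readout.read_state(), bot.tip_extent)
E
```

```text
{'fx': 407.4738975252552, 'fy': 407.4738975252552, 'cx': 251.1144718549267, 'cy': 185.6652123745447, 'origin': array([ 0.18350966, -0.32166103,  0.70460013]), 'attitude': array([-2.27566331,  0.86198232, -0.31948292])}
{'fx': 470.0435209932229, 'fy': 470.0435209932229, 'cx': 252.4431648434037, 'cy': 186.62774329628533, 'origin': array([0.36623727, 0.12151625, 1.07915386]), 'attitude': array([-2.0918811 ,  2.13934841, -0.18124099])}
{'time': 0.1, 'q': array([ 1.28809824e+00,  2.64670987e-01,  1.60524157e+00, -3.72243165e-05,
        1.27367661e+00, -3.69154529e-02]), 'joint_vel': array([ 4.15276737e-04,  1.51233123e-05, -4.30716794e-03,  1.31194763e-03,
       -2.01841086e-03,  5.11524226e-04]), 'joint_torque': array([ 2.36224651e-04, -5.16699743e+01, -3.68595994e+01, -1.11350876e-04,
        6.11700467e-03,  1.84974186e-05]), 'tool_pos': array([0.16408845, 0.65411344, 0.24708884]), 'tcp_rot': array([-3.85051548e-01, -3.11762004e+00,  3.10477249e-03]), 'wrist_force': array([ 0.00146845, -0.93739007,  0.23422163]), 'torque': array([ 0.03761496, -0.00676334,  0.02643729]), 'grip_force': 0.0, 'width': 1.0054692895503097} 0.017
```

View pics/top0.png

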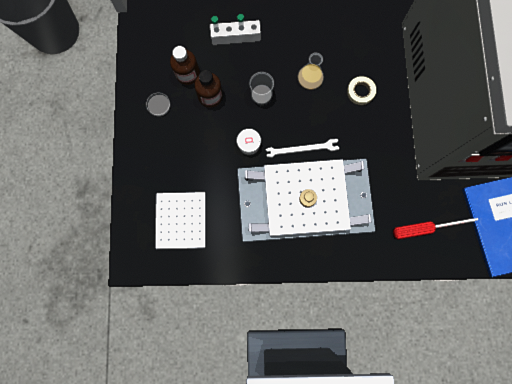

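View pics/scene0.png

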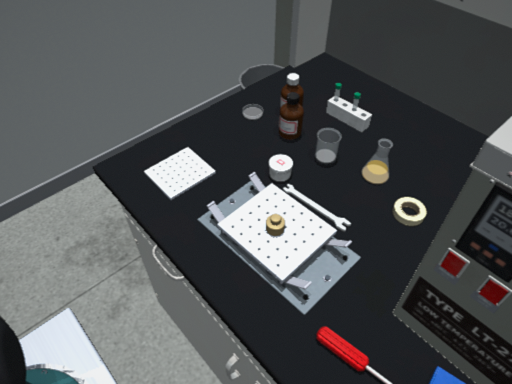

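The top view shows two look-alikes: a perforated plate at (180,220), lying bare on the bench, and one at (308,198), which is larger, sits on the grey base with four tongues and carries the brass weight. I choose (308,198). Next I measure it and check it in a crop.

```bash
python3 - <<'E'
from h import *
c=np.load("top0.npy",allow_pickle=True).item(); s=np.load("scene0.npy",allow_pickle=True).item()
im=c["color"]; m=(im.min(2)>205).astype(np.uint8)
m=cv2.morphologyEx(m,cv2.MORPH_CLOSE,np.ones((7,7)))
m=cv2.morphologyEx(m,cv2.MORPH_OPEN,np.ones((13,13)))
for k in cv2.findContours(m,0,2)[0]:
    r=cv2.minAreaRect(k)
    if 1500<cv2.contourArea(k)<12000:
        P=np.array([ray(c,*p,.04)[:2] for p in cv2.boxPoints(r)]); print(r,P.round(4).tolist(),P.mean(0).round(4),np.linalg.norm(np.diff(P,axis=0),axis=1).round(4))
cv2.imwrite("pics/crop1.png",cv2.resize(im[150:250,225:385],None,fx=5,fy=5,interpolation=cv2.INTER_CUBIC))
E
```

```text
((180.0, 220.0), (54.0, 48.0), 90.0) [[0.554, 0.3542], [0.5514, 0.2459], [0.4307, 0.246], [0.433, 0.3521]] [0.4923 0.2996] [0.1084 0.1207 0.1061]
((306.7264709472656, 196.94410705566406), (70.10060119628906, 80.45462799072266), 85.60128784179688) [[0.6125, 0.1095], [0.6223, -0.0726], [0.4636, -0.0754], [0.4539, 0.1017]] [0.5381 0.0158] [0.1824 0.1587 0.1773]
```

View pics/crop1.png

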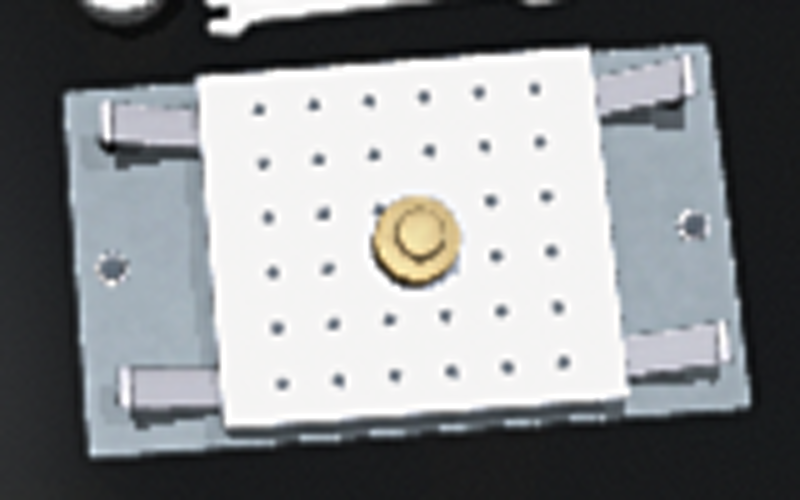

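The crop confirms it: a white 160x180 mm plate with its brass weight at crop (418,238). The tongue ends are at crop BL (106,124), BR (688,76), FL (125,387) and FR (724,342).

```bash
python3 - <<'E'
from h import *
c=np.load("top0.npy",allow_pickle=True).item()
px=lambda u,v:(225+u/5-.4,150+v/5-.4)
C={k:ray(c,*px(*p),.04)[:2] for k,p in dict(bl=(198,75),br=(590,47),fr=(628,395),fl=(225,424)).items()}
ctr=sum(C.values())/4
ey=(C['bl']+C['fl']-C['br']-C['fr']); L=np.linalg.norm(ey)/2; ey/=np.linalg.norm(ey); ex=np.array([ey[1],-ey[0]])
print("ctr",ctr.round(4),"L",L.round(4),"depth",((C['bl']+C['br']-C['fl']-C['fr'])@ex/2).round(4),"yaw deg",np.degrees(np.arctan2(-ex[1]*-1,ex[0])).round(2))
for k,(a,b) in dict(fl=(-1,1),fr=(-1,-1),bl=(1,1),br=(1,-1)).items(): print(k,(ctr+ex*60*a/1000+ey*b*.062).round(4))
for k,p in dict(bl=(106,124),br=(688,76),fl=(125,387),fr=(724,342)).items():
    t=ray(c,*px(*p),.05)[:2]-ctr; a,b=t@ex,t@ey; print("tongue tip local",k,a.round(4),b.round(4),"press world",(ctr+ex*a+ey*np.sign(b)*.12).round(4))
w=ray(c,*px(418,235),.07)[:2]-ctr; print("weight",w@ex,w@ey)
E
```

```text
ctr [0.5387 0.016 ] L 0.1782 depth 0.1585 yaw deg 2.8
fl [0.4758 0.075 ]
fr [ 0.4818 -0.0489]
bl [0.5956 0.0808]
br [ 0.6017 -0.043 ]
tongue tip local bl 0.0575 0.1322 press world [0.5903 0.1386]
tongue tip local br 0.0603 -0.1293 press world [ 0.6048 -0.101 ]
tongue tip local fl -0.0609 0.1317 press world [0.4721 0.1329]
tongue tip local fr -0.0599 -0.1315 press world [ 0.4848 -0.1068]
weight -0.006042885312599095 -0.00011325270591374905
```

Request:
jog_arm(deltas=[-0.055,-0.061,0,0,0,-7,-1,-0.111,-0.122,0,0,0,-14.1,-1,-0.166,-0.183,0,0,0,-14.1,-1,-0.222,-0.243,0,0,0,-14.1,-1,-0.222,-0.243,0,0,0,-14.1,-1,-0.222,-0.243,0,0,0,-14.1,-1,-0.222,-0.243,0,0,0,-14.1,-1,-0.222,-0.243,0,0,0,-14.1,-1], squeeze=20)

```text
time: 0.9
tool_pos: [0.3215, 0.3618, 0.2479]
tcp_rot: [0.006, 3.141, -0.002]
wrist_force: [0.8, 0.5, -0.1]
width: 0.003
grip_force: 0.0
```

Request:
jog_arm(deltas=[-0.019,-0.036,0.012,0,0,0,-1,-0.038,-0.072,0.025,0,0,0,-1,-0.058,-0.108,0.038,0,0,0,-1,-0.077,-0.144,0.05,0,0,0,-1,-0.097,-0.18,0.063,0,0,0,-1,-0.116,-0.216,0.075,0,0,0,-1,-0.135,-0.252,0.088,0,0,0,-1,-0.154,-0.287,0.1,0,0,0,-1])

```text
time: 1.7
tool_pos: [0.475, 0.0773, 0.1476]
tcp_rot: [0.001, -3.142, -0.001]
wrist_force: [0.1, 1.2, -0.9]
width: 0.003
grip_force: 0.0
```

Request:
jog_arm(deltas=[0,0,0.02,0,0,0,-1,0,0,0.04,0,0,0,-1,0,0,0.055,0,0,0,-1,0,0,0.07,0,0,0,-1,0,0,0.078,0,0,0,-1,0,0,0.083,0,0,0,-1,0,0,0.083,0,0,0,-1,0,0,0.083,0,0,0,-1])

```text
time: 2.5
tool_pos: [0.475, 0.0783, 0.0658]
tcp_rot: [-0.001, 3.141, 0.0]
wrist_force: [0.2, 0.8, 0.7]
width: 0.001
grip_force: 0.0
```

```bash
python3 - <<'E'
from h import *
c=read_camera("top"); cv2.imwrite("pics/top1.png",cv2.resize(c["color"][140:260,225:385],None,fx=5,fy=5,interpolation=cv2.INTER_CUBIC))
s=readout.read_state(); print(s["tool_pos"],s["wrist_force"],s["time"])
E
```

```text
[0.47523452 0.07828763 0.06603143] [-0.2935774   0.78643208  0.57894144] 2.55
```

View pics/top1.png

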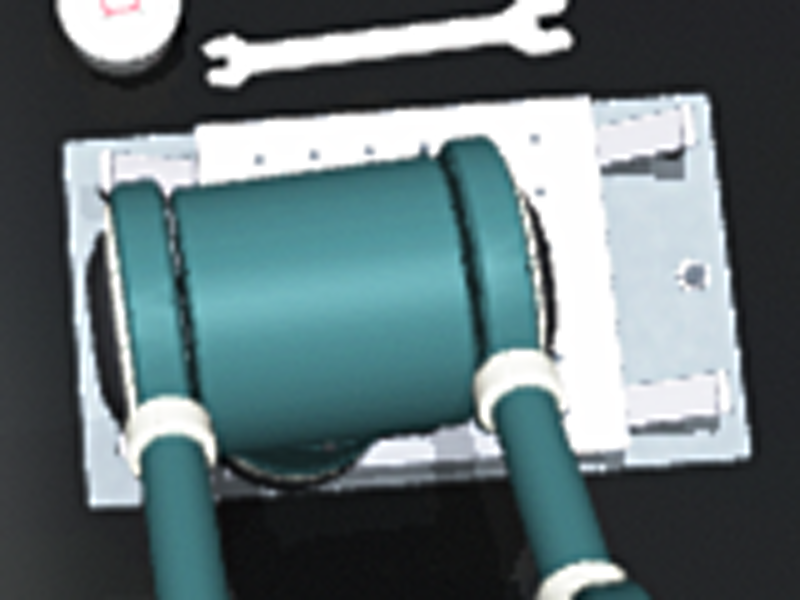

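The arm hides the corner from above, so I'll go by force: descend slowly and compare force with depth.

Request:
jog_arm(deltas=[0,0,0.004,0,0,0,-1,0,0,0.007,0,0,0,-1,0,0,0.008,0,0,0,-1,0,0,0.009,0,0,0,-1,0,0,0.009,0,0,0,-1,0,0,0.0095,0,0,0,-1,0,0,0.01,0,0,0,-1,0,0,0.01,0,0,0,-1])

```text
time: 3.35
tool_pos: [0.4743, 0.0781, 0.0553]
tcp_rot: [0.0, -3.141, -0.0]
wrist_force: [-2.4, 1.2, 3.3]
width: -0.003
grip_force: 1.8
```

Request:
jog_arm(deltas=[0,0,0.0005,0,0,0,-1,0,0,0.001,0,0,0,-1,0,0,0.0015,0,0,0,-1,0,0,0.0015,0,0,0,-1,0,0,0.0015,0,0,0,-1])

```text
time: 3.85
tool_pos: [0.4745, 0.0781, 0.0538]
tcp_rot: [0.0, -3.142, -0.0]
wrist_force: [-3.7, 1.6, 4.3]
width: -0.0
grip_force: 2.2
```

Request:
jog_arm(deltas=[0,0,0.0005,0,0,0,-1,0,0,0.001,0,0,0,-1,0,0,0.0015,0,0,0,-1,0,0,0.0015,0,0,0,-1,0,0,0.0015,0,0,0,-1])

```text
time: 4.35
tool_pos: [0.4746, 0.0781, 0.0528]
tcp_rot: [0.0, -3.142, -0.0]
wrist_force: [-4.7, 1.5, 8.2]
width: 0.001
grip_force: 4.4
```

```bash
python3 - <<'E'
from h import *
c=read_camera("scene"); cv2.imwrite("pics/sc1.png",cv2.resize(c["color"][160:310,180:380],None,fx=4,fy=4,interpolation=cv2.INTER_CUBIC))
s=readout.read_state(); print(s["tool_pos"],s["wrist_force"],s["time"])
E
```

```text
[0.47461646 0.07811817 0.052806  ] [-4.99409365  1.85877938  8.65414524] 4.4
```

View pics/sc1.png

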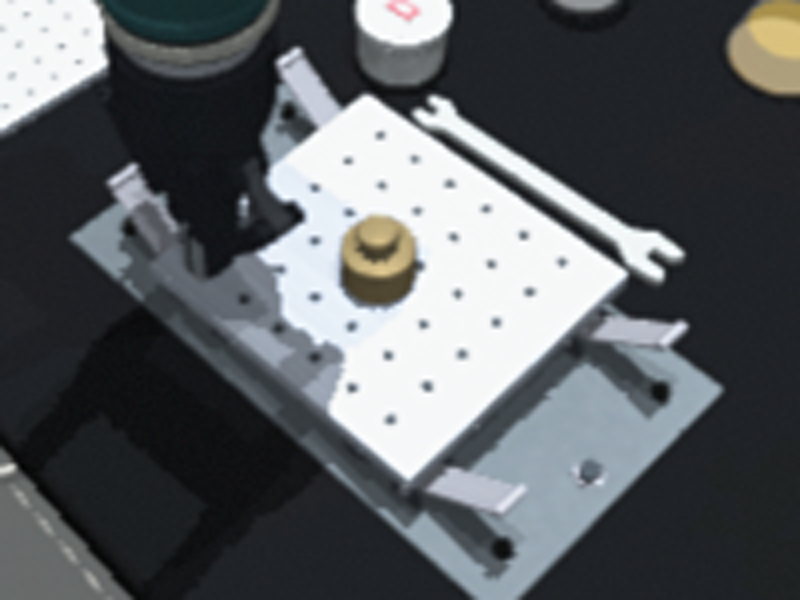

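The fingertip sits at the front left at crop (210,265) and all four tongues are still up. The force only stiffened after about 4 mm of sink, which suggests FL is soft. I'll compare with the front right corner.

Request:
jog_arm(deltas=[0,0,-0.004,0,0,0,-1,0,0,-0.025,0,0,0,-1,0,0,-0.05,0,0,0,-1,-0.002,-0.03,-0.05,0,0,0,-1,-0.004,-0.06,-0.05,0,0,0,-1,-0.006,-0.09,-0.05,0,0,0,-1,-0.008,-0.127,-0.05,0,0,0,-1,-0.008,-0.127,-0.05,0,0,0,-1])

```text
time: 5.2
tool_pos: [0.4836, -0.0527, 0.1025]
tcp_rot: [0.005, 3.139, -0.004]
wrist_force: [0.4, 0.2, 0.1]
width: -0.0
grip_force: 0.0
```

Request:
jog_arm(deltas=[0,0,0.02,0,0,0,-1,0,0,0.035,0,0,0,-1,0,0,0.042,0,0,0,-1,0,0,0.0445,0,0,0,-1,0,0,0.0455,0,0,0,-1,0,0,0.0465,0,0,0,-1,0,0,0.0465,0,0,0,-1,0,0,0.0465,0,0,0,-1])

```text
time: 6.0
tool_pos: [0.4825, -0.0487, 0.057]
tcp_rot: [0.001, -3.141, 0.0]
wrist_force: [-5.3, -0.3, 8.4]
width: 0.002
grip_force: 3.9
```

FR is firm: 8 N with the tip at 40 mm. FL is therefore the soft corner, so I go above its tongue.

Request:
jog_arm(deltas=[0,0,-0.02,0,0,0,-1,0,0,-0.05,0,0,0,-1,0.003,0.045,-0.05,0,0,0,-1,0.006,0.09,-0.05,0,0,0,-1,0.008,0.135,-0.05,0,0,0,-1,0.01,0.17,-0.05,0,0,0,-1,0.01,0.185,-0.05,0,0,0,-1,0.01,0.185,-0.05,0,0,0,-1])

```text
time: 6.8
tool_pos: [0.473, 0.1378, 0.1064]
tcp_rot: [-0.006, 3.14, 0.0]
wrist_force: [-0.3, -0.5, -0.2]
width: 0.0
grip_force: 0.0
```

Request:
jog_arm(deltas=[0,0,0.015,0,0,0,-1,0,0,0.03,0,0,0,-1,0,0,0.035,0,0,0,-1,0,0,0.04,0,0,0,-1,0,0,0.045,0,0,0,-1,0,0,0.05,0,0,0,-1,0,0,0.05,0,0,0,-1,0,0,0.05,0,0,0,-1])

```text
time: 7.6
tool_pos: [0.4726, 0.136, 0.0559]
tcp_rot: [-0.0, 3.141, 0.0]
wrist_force: [0.2, 0.3, 0.6]
width: 0.002
grip_force: 0.1
```

Request:
jog_arm(deltas=[0,0,0.002,0,0,0,-1,0,0,0.004,0,0,0,-1,0,0,0.006,0,0,0,-1,0,0,0.008,0,0,0,-1,0,0,0.01,0,0,0,-1,0,0,0.012,0,0,0,-1])

```text
time: 8.2
tool_pos: [0.4726, 0.1362, 0.0437]
tcp_rot: [-0.0, 3.141, 0.0]
wrist_force: [1.0, 1.8, 2.1]
width: -0.005
grip_force: 1.2
```

```bash
python3 - <<'E'
from h import *
c=read_camera("scene"); cv2.imwrite("pics/sc2.png",cv2.resize(c["color"][160:310,180:380],None,fx=4,fy=4,interpolation=cv2.INTER_CUBIC))
s=readout.read_state(); print(s["tool_pos"],s["wrist_force"],s["time"])
E
```

```text
[0.47246111 0.13606393 0.04338438] [0.53246444 0.3114204  1.70677396] 8.25
```

View pics/sc2.png

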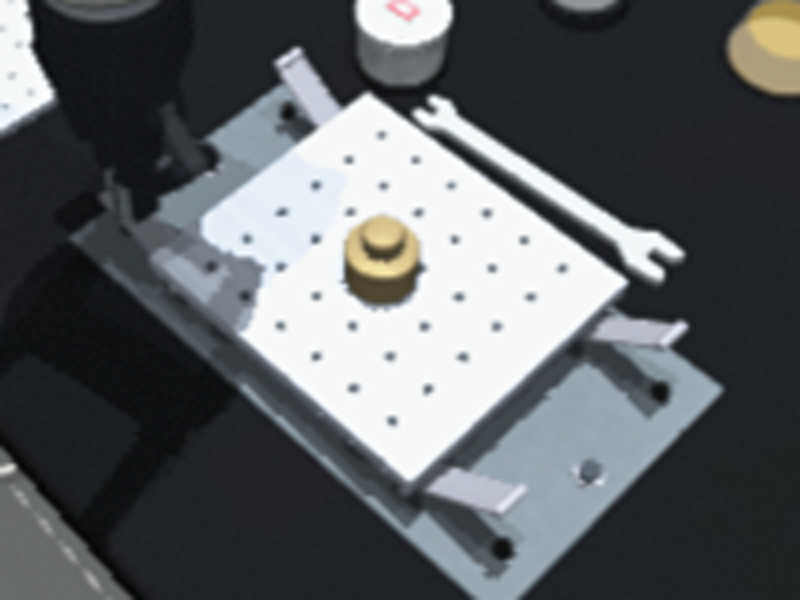

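The finger at crop (125,215) is carrying the FL tongue down, and the other three tongues are still up. I continue to the stop.

Request:
jog_arm(deltas=[0,0,0.002,0,0,0,-1,0,0,0.004,0,0,0,-1,0,0,0.006,0,0,0,-1,0,0,0.008,0,0,0,-1,0,0,0.01,0,0,0,-1,0,0,0.011,0,0,0,-1,0,0,0.012,0,0,0,-1,0,0,0.012,0,0,0,-1])

```text
time: 9.05
tool_pos: [0.4724, 0.136, 0.0316]
tcp_rot: [0.001, -3.141, 0.0]
wrist_force: [-0.1, 1.3, 0.9]
width: -0.002
grip_force: 0.9
```

Request:
jog_arm(deltas=[0,0,0.0005,0,0,0,-1,0,0,0.001,0,0,0,-1,0,0,0.0015,0,0,0,-1,0,0,0.002,0,0,0,-1,0,0,0.002,0,0,0,-1,0,0,0.002,0,0,0,-1])

```text
time: 9.65
tool_pos: [0.4726, 0.1361, 0.0303]
tcp_rot: [0.0, -3.141, -0.0]
wrist_force: [-1.5, 1.5, 7.7]
width: 0.002
grip_force: 4.0
```

The tongue has reached its hard stop, flat, with the tip at 13.3 mm. Now I lift and press the FL corner again.

Request:
jog_arm(deltas=[0,0,-0.02,0,0,0,-1,0,0,-0.055,0,0,0,-1,0,0,-0.075,0,0,0,-1,-0.002,-0.03,-0.075,0,0,0,-1,-0.003,-0.061,-0.075,0,0,0,-1,-0.003,-0.061,-0.075,0,0,0,-1,-0.003,-0.061,-0.075,0,0,0,-1])

```text
time: 10.35
tool_pos: [0.4749, 0.0744, 0.1042]
tcp_rot: [-0.002, -3.14, 0.0]
wrist_force: [0.3, 0.6, 0.5]
width: 0.0
grip_force: 0.0
```

Request:
jog_arm(deltas=[0,0,0.02,0,0,0,-1,0,0,0.035,0,0,0,-1,0,0,0.042,0,0,0,-1,0,0,0.0445,0,0,0,-1,0,0,0.0455,0,0,0,-1,0,0,0.0465,0,0,0,-1,0,0,0.0465,0,0,0,-1,0,0,0.0465,0,0,0,-1])

```text
time: 11.15
tool_pos: [0.476, 0.0751, 0.0588]
tcp_rot: [-0.0, 3.141, 0.0]
wrist_force: [0.7, 0.0, -0.3]
width: 0.002
grip_force: 0.0
```

Request:
jog_arm(deltas=[0,0,0.001,0,0,0,-1,0,0,0.002,0,0,0,-1,0,0,0.0025,0,0,0,-1,0,0,0.003,0,0,0,-1,0,0,0.003,0,0,0,-1,0,0,0.003,0,0,0,-1])

```text
time: 11.75
tool_pos: [0.4759, 0.0751, 0.057]
tcp_rot: [-0.0, 3.141, 0.0]
wrist_force: [-4.7, -1.0, 13.0]
width: -0.0
grip_force: 6.5
```

The corner now stands firm: 13 N with the tip at 40.0 mm. I retreat and check.

Request:
jog_arm(deltas=[0,0,-0.03,0,0,0,-1,0,0,-0.07,0,0,0,-1,0,0,-0.11,0,0,0,-1,0.02,0.04,-0.15,0,0,0,-1,0.04,0.08,-0.17,0,0,0,-1,0.06,0.12,-0.17,0,0,0,-1,0.08,0.16,-0.17,0,0,0,-1,0.1,0.2,-0.17,0,0,0,-1])

```text
time: 12.55
tool_pos: [0.3746, 0.2766, 0.2261]
tcp_rot: [0.0, 3.14, 0.002]
wrist_force: [0.6, 0.5, 0.4]
width: 0.003
grip_force: 0.0
```

Request:
jog_arm(deltas=[0.02,0.04,0,0,0,0,-1,0.03,0.08,0,0,0,0,-1,0.03,0.1,0,0,0,0,-1,0.03,0.1,0,0,0,0,-1,0.03,0.1,0,0,0,0,-1])

```text
time: 13.05
tool_pos: [0.3456, 0.3744, 0.2249]
tcp_rot: [0.001, -3.141, 0.002]
wrist_force: [0.5, -0.9, -0.0]
width: -0.004
grip_force: 0.0
```

```bash
python3 - <<'E'
from h import *
c=read_camera("scene"); cv2.imwrite("pics/sc3.png",cv2.resize(c["color"][140:310,170:380],None,fx=3.5,fy=3.5,interpolation=cv2.INTER_CUBIC))
s=readout.read_state(); print(s["tool_pos"],s["wrist_force"],s["time"],abs(s["joint_vel"]).max())
E
```

```text
[0.34575026 0.37391945 0.22488749] [ 0.22425817 -0.1898158  -0.36277009] 13.1 0.015620830094340333
```

View pics/sc3.png

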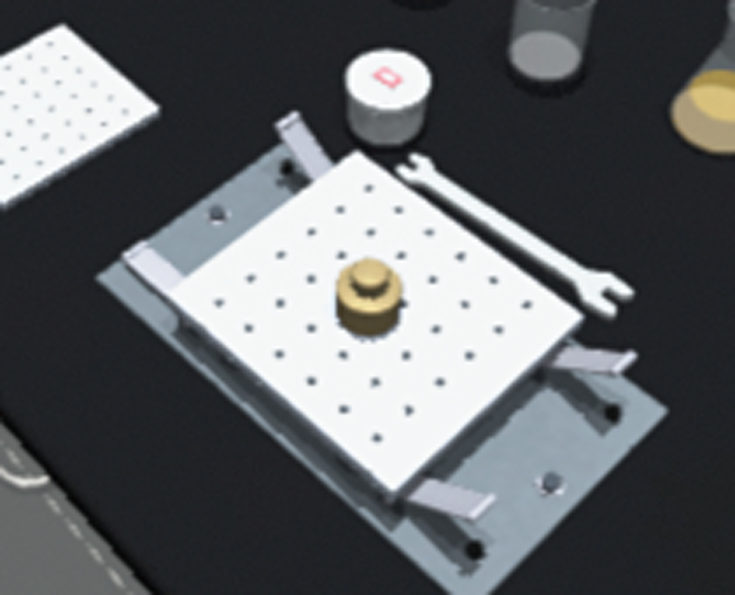

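The FL tongue lies flat at crop (150,265) and the other three are up. The plate, weight, spanner and can are in place, and the arm is clear.

```bash
python3 -c "
from h import *
print(finish_job())"
```

```text
the job is handed in; nothing more can be done
None
```

The soft corner was the front left: it sank about 4 mm when pressed. I pressed its shim tongue flat, and on the re-press it stood firm at about 13 N, harder than the roughly 8 N of the first press. For comparison I pressed only the front right corner, which was firm. The last picture showed the other three tongues up, nothing visibly moved and the arm clear. The job is handed in, but no verdict came back.

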